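Pin the bench cell, tap its bolts and hold the loose one's cap open

TASK

Push the headed pin fully home in the fork at the right end of the bench cell, so that the cell is locked to the bench; then tap each of its three bolts firmly from above with the fingertips, in order from left to right, to find the loose one, which sinks. Lift the guard cap of that bolt by its bar, at least 45 degrees open, and finish while still holding it open for a colleague with the wrench. Keep the caps of the tight bolts shut and leave the other things on the bench alone.

Things in the scene. Friction and masses are not known exactly. Their poses are not given: they have to be found in the camera images.
- cell: Bench cell: grey painted base plate 150 x 280 x 30 mm, fixed to the bench. Origin at the centre of its underside; x away from the robot (with some yaw), y to the left along its length, z up. Three bolts in a row (x +26 mm, y +90, 0, -90 mm), each under a hinged cap. At the right end a lug of the plate lies in the fork of a bench anchor (44 mm high, out to y -237 mm), pin hole at x 0, y -172 mm
- pin (a joint): Headed clevis pin, vertical, started in the aligned holes of fork and lug: slide, 0 = 25 mm above its seat, grows as it is pushed down, 0.025 m = seated, head flat on the fork's upper face 42 mm above the bench. Starts between 0 and 0.010. A tight fit: about 5 N of friction, stays where it is left
- pin_top (a point): Centre of the top face of the pin's round head (head 24 mm across, 9.5 mm high, shank 12 mm). 51.5 mm above the bench when seated
- bolt_1 (a joint): The left (+y) bolt, steel hex head 17 mm across: slide, 0 = standing up (all start so), grows downward. A tight bolt stands firm; the one loose bolt gives way at about 1.5 N, sinks 6 mm (0.006) to its stop and stays down. Which is loose differs from start to start and cannot be seen
- bolt_1_top (a point): Centre of the top of the left (+y) bolt's head, 52 mm above the bench, 12 mm proud of its cap while not sunk
- cap_1 (a joint): Guard cap of the left (+y) bolt: 4 mm aluminium plate 46 mm wide, top 40 mm above the bench, with a 22 mm round hole for the bolt's head. Hinged at its far (+x) edge: 0 = closed, grows as the near end lifts, up to 1.5 rad. A weak spring shuts it (1 to 2.5 N at the bar); it does not stay open by itself
- cap_1_bar (a point): Centre of the left (+y) cap's lifting bar: a round cross bar 12 mm thick, 24 mm long along the cell's y, on an 8 mm stem over a tongue 14 mm wide at the cap's near end. Closed: 56 mm above the bench, 80 mm nearer than the hinge axis and 18 mm above it. Beside its ends free down to the plate top at 30 mm
- cap_1_hinge (a point): Middle of the hinge axis of the left (+y) cap (axis along the cell's y), 38 mm above the bench; fixed on the cell, 24 mm beyond the bolt
- bolt_2 (a joint): The middle bolt, steel hex head 17 mm across: slide, 0 = standing up (all start so), grows downward. A tight bolt stands firm; the one loose bolt gives way at about 1.5 N, sinks 6 mm (0.006) to its stop and stays down. Which is loose differs from start to start and cannot be seen
- bolt_2_top (a point): Centre of the top of the middle bolt's head, 52 mm above the bench, 12 mm proud of its cap while not sunk
- cap_2 (a joint): Guard cap of the middle bolt: 4 mm aluminium plate 46 mm wide, top 40 mm above the bench, with a 22 mm round hole for the bolt's head. Hinged at its far (+x) edge: 0 = closed, grows as the near end lifts, up to 1.5 rad. A weak spring shuts it (1 to 2.5 N at the bar); it does not stay open by itself
- cap_2_bar (a point): Centre of the middle cap's lifting bar: a round cross bar 12 mm thick, 24 mm long along the cell's y, on an 8 mm stem over a tongue 14 mm wide at the cap's near end. Closed: 56 mm above the bench, 80 mm nearer than the hinge axis and 18 mm above it. Beside its ends free down to the plate top at 30 mm
- cap_2_hinge (a point): Middle of the hinge axis of the middle cap (axis along the cell's y), 38 mm above the bench; fixed on the cell, 24 mm beyond the bolt
- bolt_3 (a joint): The right (-y) bolt, steel hex head 17 mm across: slide, 0 = standing up (all start so), grows downward. A tight bolt stands firm; the one loose bolt gives way at about 1.5 N, sinks 6 mm (0.006) to its stop and stays down. Which is loose differs from start to start and cannot be seen
- bolt_3_top (a point): Centre of the top of the right (-y) bolt's head, 52 mm above the bench, 12 mm proud of its cap while not sunk
- cap_3 (a joint): Guard cap of the right (-y) bolt: 4 mm aluminium plate 46 mm wide, top 40 mm above the bench, with a 22 mm round hole for the bolt's head. Hinged at its far (+x) edge: 0 = closed, grows as the near end lifts, up to 1.5 rad. A weak spring shuts it (1 to 2.5 N at the bar); it does not stay open by itself
- cap_3_bar (a point): Centre of the right (-y) cap's lifting bar: a round cross bar 12 mm thick, 24 mm long along the cell's y, on an 8 mm stem over a tongue 14 mm wide at the cap's near end. Closed: 56 mm above the bench, 80 mm nearer than the hinge axis and 18 mm above it. Beside its ends free down to the plate top at 30 mm
- cap_3_hinge (a point): Middle of the hinge axis of the right (-y) cap (axis along the cell's y), 38 mm above the bench; fixed on the cell, 24 mm beyond the bolt
- marker: Bystander, to be left alone. Marker pen lying in front of the cell, 132 x 11 mm, 12 mm high. Origin at the centre of its underside
- tape: Bystander, to be left alone. Roll of paper tape lying in front of the cell, 62 mm across, 19 mm high. Origin at the centre of its underside
- vernier: Bystander, to be left alone. Sliding caliper lying to the left of the cell, 194 x 66 mm, 11 mm high. Origin at the centre of its underside
- clock: Bystander, to be left alone. Digital timer lying to the right of the cell, 64 x 56 mm, 19 mm high. Origin at the centre of its underside
- jar: Bystander, to be left alone. Small white screw-cap jar behind the cell, 31 mm across, 40 mm high. Origin at the centre of its underside
- amber: Bystander, to be left alone. Brown reagent bottle behind the cell, 46 mm across, 88 mm high. Origin at the centre of its underside

How it is judged:
By the outcome, as a careful person would: the job done as asked, in the order asked, and still so for the second after the job is handed in, while the arm keeps its last pose, push and grip.
It also fails if it takes over 53 s, if anything falls off the work surface, if the arm or the gripper's body presses on something with over 40 N, if the wrist force passes 120 N, or if a joint passes its speed limit or range.

ROBOT

A 6-joint arm with a two-finger parallel gripper is mounted at the origin on a cart in front of the work surface, level with it; the furniture and walls round the work are solid. World frame = base frame: x ahead of the robot, y to its left, z up, the work surface at z = 0. Lengths are in m, angles in rad, forces in N, time in s.
With the tool pointing down it reaches from about 0.35 to 0.775 m from the base axis. Payload 7.3 kg.
Tool frame: the origin (TCP) lies midway between the tips of the shut fingers; the grasp point (between the pads) lies 19 mm behind it (robot.grasp_offset is the z of the grasp point in the tool frame, in m); z points along the fingers, y is the direction in which the jaws open and shut (so a half turn about z gives the same grasp; the last joint's range is limited). The gripper opens to 92 mm and grips with 3 to 60 N. Pads are 19 mm wide; open, the fingers measure 130 mm over their backs; the gripper's body (75 mm by 190 mm) begins 47 mm behind the grasp point.
Start: joints at [-1.387, 0.342, 1.524, -0, 1.275, -0.146], TCP at [0.17, -0.497, 0.205] pointing down, gripper open.
Joint ranges: [-2.53, 2.53], [-0.77, 2.02], [0.04, 2.7], [-1, 4.14], [0.28, 2.66], [-3.11, 3.11]. Speed limits (rad/s): [2.57, 2.57, 3.14, 3.14, 3.14, 3.14].

INTERFACE

Orientations are given as [roll, pitch, yaw] about the fixed x, y, z axes, in that order (R = Rz(yaw) Ry(pitch) Rx(roll)).
In Python, from cell import observe, imaging, workorder, robot gives the robot as it stands. The module is installed in compiled form; this text tells all that it offers.
- The arm moves only by the tool send_rows, never from a script. Its argument "series" is a list of rows, each a list of 7 numbers: the shift along the tool's x, y, z in m, then the turn, a rotation vector about the tool's x, y, z in rad, then the closure, from 0 (fully open) to 1 (shut). A call has 1 to 5 rows; each row shifts and turns the commanded pose from where the row before left it, along the tool's axes as they then stand; what a row does not reach is not made up. A row lasts 1/12 s, in which the tool goes at most 41.7 mm and 7.16 degrees, less where a joint would pass 70% of its speed; a pose out of reach is approached as far as the arm can. A call is refused whole if a number of a shift passes 0.0417 or a number of a turn 0.125, either way. A call with a gripper value outside its range is refused whole. The fingers move at their own pace and stop on an object; "newtons" is the grip in N (left out, the last holds). Time passes only in rows, so rows that do not move let the fingers close. It gives the time, the measured TCP pose, the force and the opening at its end, in the units of the state.
- observe(): the state, without advancing time (a new reading comes with each control period).
- imaging.read_camera(name): name is "scene" or "side" or "wrist"; returns a dict with "color" (420x560x3 uint8, red, green, blue), "range_z" (420x560 float32, m along the optical axis (not along the pixel's ray), 0 where there is no reading), "vfov" (degrees; the focal length in pixels is half the picture's height over the tangent of half this angle, whatever the lens; pixels are square), "cx", "cy" (the principal point, pixels), "T" (4x4, takes a point from camera to world coordinates). Camera axes: x right, y down, z forward; pixel columns grow to the right and rows downward; lengths in m; the calibration is good to about 2 mm. A picture is of the moment at which its call begins.
- workorder.hand_in(): hands the job in, once; it reports no verdict.
The state is a dict: "time": time; "qpos": joint angles; "qvel": joint speeds; "joint_efforts": joint torques, N m; "tool_pos": TCP position; "tool_rot": TCP orientation; "contact_force": force on the tool from outside, world axes, zero at the start; "torque": the same for the moment, N m; "opening": finger opening in m.
Only numpy, scipy, OpenCV 4.12 (cv2) and the standard library are available. Lean on these libraries where they do the work, as an engineer would, in place of code of your own. Each camera call takes 0.05 s, during which the arm holds its last target.

## Working session

There is one attempt and no reset: what is moved stays moved. The work goes in short steps, Python scripts to look and compute and a tool call to move; the robot and the scene stay as the last step left them, time stands still between calls to the robot, and variables do not carry over. Pictures are saved under pics/ and viewed, and the job is handed in when it is done.

Besides the shell and the picture viewer there is one more tool, called after "Call:" as name(argument=value, ...), one argument or row to a line, values as JSON. send_rows: Moves the arm, as the interface text tells. Its arguments: {"type":"object","properties":{"series":{"type":"array","items":{"type":"array","items":{"type":"number"}}},"newtons":{"type":"number"}},"required":["series"]}

```bash
mkdir -p pics; python3 - <<'E'
from cell import observe, imaging, workorder, robot
import cv2,numpy as np
for n in ["scene","side","wrist"]:
    d=imaging.read_camera(n); cv2.imwrite(f"pics/a_{n}.png",d["color"][...,::-1]); np.savez(f"a_{n}.npz",**{k:v for k,v in d.items()})
    print(n,d["vfov"],d["cx"],d["cy"],np.round(d["T"],3).tolist())
print(observe(), robot.grasp_offset)
E
```

```text
scene 57.63245859828239 285.40655548762476 209.25239331040342 [[-0.635, -0.481, 0.605, -0.09], [-0.772, 0.378, -0.511, 0.517], [0.017, -0.791, -0.611, 0.704], [0.0, 0.0, 0.0, 1.0]]
side 45.76106711636406 278.14715968069424 204.97858470697 [[-0.994, -0.058, 0.089, 0.437], [-0.106, 0.446, -0.889, 1.092], [0.012, -0.893, -0.45, 0.628], [0.0, 0.0, 0.0, 1.0]]
wrist 58.89137798434788 282.512004150607 207.0120314150985 [[0.324, -0.904, -0.278, 0.246], [-0.946, -0.31, -0.094, -0.47], [-0.002, 0.294, -0.956, 0.383], [0.0, 0.0, 0.0, 1.0]]
{'time': 0.15, 'qpos': array([-1.38699319e+00,  3.42613319e-01,  1.52476265e+00, -2.14959261e-05,
        1.27540275e+00, -1.45981159e-01]), 'qvel': array([ 5.25637142e-05, -1.46611118e-03, -2.33929550e-03, -3.44552465e-04,
        3.92727623e-04,  3.33680589e-04]), 'joint_efforts': array([ 7.14312500e-04, -4.31468868e+01, -2.44356054e+01,  7.17618037e-02,
        5.37414139e-02, -8.48147101e-05]), 'tool_pos': array([ 0.16998067, -0.49638603,  0.20429054]), 'tool_rot': array([-3.14041621e+00, -1.52191146e-04,  3.29790476e-01]), 'contact_force': array([-0.11302306, -0.61733663,  0.17982746]), 'torque': array([-0.01225918,  0.0052308 , -0.03489187]), 'opening': 0.09161259828748274} -0.0188
```

View pics/a_scene.png

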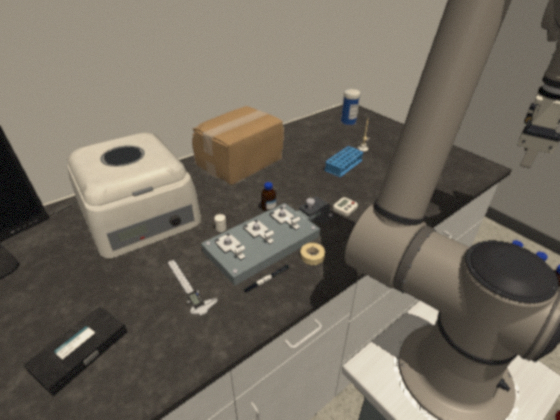

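View pics/a_side.png

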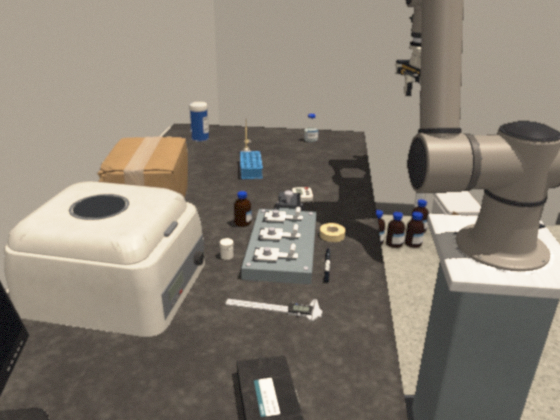

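View pics/a_wrist.png

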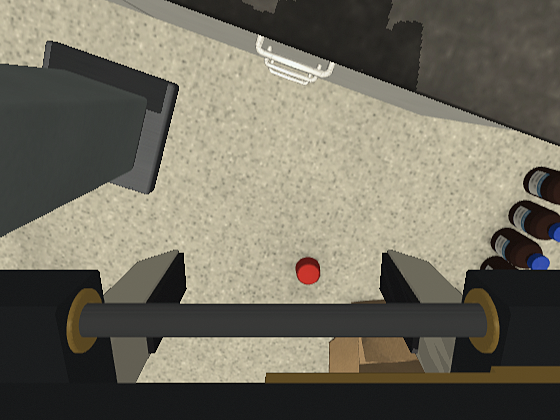

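The scene camera shows the cell at about (262,240), with the three caps at (230,243), (258,230) and (285,216) and the pin head at about (311,203). I'll work out rough positions first.

```bash
cat > h.py <<'E'
import numpy as np,cv2
def K(d):
    h=d["color"].shape[0]; f=h/2/np.tan(np.radians(float(d["vfov"]))/2); return f,float(d["cx"]),float(d["cy"])
def cloud(d):
    f,cx,cy=K(d); z=d["range_z"]; v,u=np.mgrid[:z.shape[0],:z.shape[1]]
    P=np.stack([(u-cx)/f*z,(v-cy)/f*z,z],-1); T=d["T"]; W=P@T[:3,:3].T+T[:3,3]; W[z<=0]=np.nan; return W
def ray(d,u,v,z):
    f,cx,cy=K(d);T=d["T"]; r=T[:3,:3]@np.array([(u-cx)/f,(v-cy)/f,1]); t=T[:3,3]; return t+r*(z-t[2])/r[2]
def proj(d,P):
    f,cx,cy=K(d);T=d["T"]; p=(np.atleast_2d(P)-T[:3,3])@T[:3,:3]; return np.c_[p[:,0]/p[:,2]*f+cx,p[:,1]/p[:,2]*f+cy]
E
python3 - <<'E'
import numpy as np,cv2
from h import *
for n,c in (("scene",(262,240)),("side",(282,245))):
    d=dict(np.load(f"a_{n}.npz")); W=cloud(d)
    m=(W[...,2]>0.022)&(W[...,2]<0.036)
    u=np.zeros(m.shape,bool);u[180:290,190:340]=1
    m&=u
    k,l,s,ce=cv2.connectedComponentsWithStats(m.astype(np.uint8)); i=1+np.argmax(s[1:,4]); P=W[l==i]
    print(n,len(P),P.mean(0),cv2.minAreaRect((P[:,:2]*1000).astype(np.float32)))
    im=cv2.resize(d["color"][180:300,190:350,::-1],None,fx=5,fy=5,interpolation=cv2.INTER_CUBIC); cv2.imwrite(f"pics/b_{n}.png",im)
d=dict(np.load("a_scene.npz"))
for u,v,z in [(230,243,.05),(258,230,.05),(285,216,.05),(311,203,.065)]: print(ray(d,u,v,z))
E
```

```text
scene 3373 [0.51393707 0.08307054 0.02865825] ((529.2704467773438, 33.551788330078125), (155.29063415527344, 364.9979553222656), 0.4594027101993561)
side 2903 [0.52162252 0.10824066 0.02950206] ((527.5250854492188, 75.49544525146484), (149.8779296875, 286.9241943359375), 0.34551867842674255)
[0.53670916 0.16801235 0.05      ]
[0.53350404 0.08359714 0.05      ]
[ 0.53507882 -0.00903056  0.05      ]
[ 0.52071521 -0.0912564   0.065     ]
```

View pics/b_scene.png

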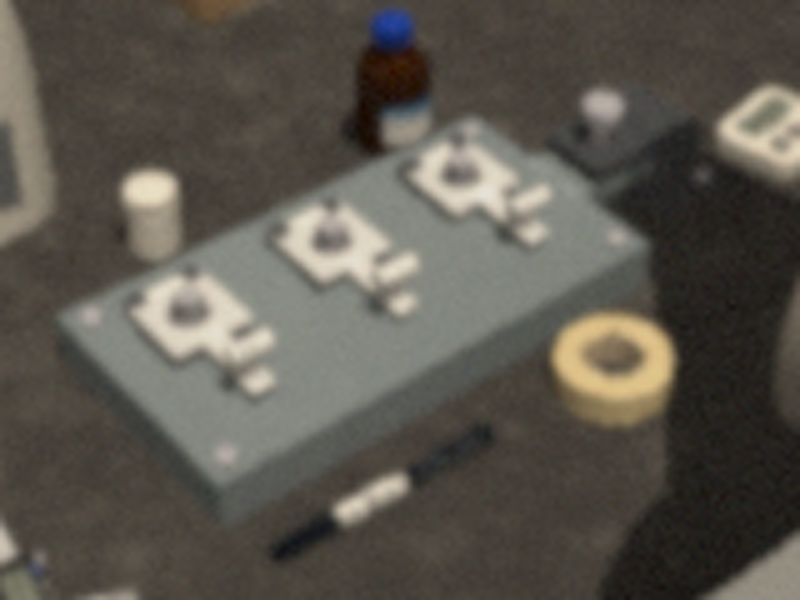

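Call:
send_rows(
  series=[
    [0, 0, -0.03, 0, 0, 0.11, 0],
    [0, 0, -0.03, 0, 0, 0.11, 0],
    [0, 0, -0.03, 0, 0, 0.11, 0],
    [0.016, -0.033, 0, 0, 0, 0, 0.5],
    [0.016, -0.033, 0, 0, 0, 0, 1],
  ],
)

```text
time: 0.57
tool_pos: [0.202, -0.4316, 0.296]
tool_rot: [3.138, -0.001, -0.003]
contact_force: [0.2, 0.9, 0.1]
opening: 0.0826
```

Call:
send_rows(
  series=[
    [0.016, -0.033, 0, 0, 0, 0, 1],
    [0.016, -0.033, 0, 0, 0, 0, 1],
    [0.016, -0.033, 0, 0, 0, 0, 1],
    [0.016, -0.033, 0, 0, 0, 0, 1],
    [0.016, -0.033, 0, 0, 0, 0, 1],
  ],
)

```text
time: 0.98
tool_pos: [0.2823, -0.264, 0.2947]
tool_rot: [-3.141, -0.0, -0.001]
contact_force: [1.7, -0.7, -0.0]
opening: 0.0499
```

Call:
send_rows(
  series=[
    [0.016, -0.033, 0, 0, 0, 0, 1],
    [0.016, -0.033, 0, 0, 0, 0, 1],
    [0.016, -0.033, 0, 0, 0, 0, 1],
    [0.016, -0.033, 0, 0, 0, 0, 1],
    [0.016, -0.033, 0, 0, 0, 0, 1],
  ],
)

```text
time: 1.4
tool_pos: [0.3623, -0.0989, 0.2948]
tool_rot: [3.141, -0.0, -0.0]
contact_force: [1.6, -0.6, 0.4]
opening: 0.0164
```

Call:
send_rows(
  series=[
    [0.016, -0.033, 0, 0, 0, 0, 1],
    [0.016, -0.033, -0.01, 0, 0, 0, 1],
    [0.016, -0.033, -0.01, 0, 0, 0, 1],
    [0.01, -0.02, 0, 0, 0, 0, 1],
    [0, 0, 0, 0, 0, 0, 1],
  ],
)

```text
time: 1.82
tool_pos: [0.4214, 0.0216, 0.3149]
tool_rot: [-3.14, -0.001, 0.004]
contact_force: [-0.7, -0.5, -0.9]
opening: 0.0004
```

```bash
python3 - <<'E'
from cell import observe, imaging
import cv2,numpy as np
d=imaging.read_camera("wrist"); cv2.imwrite("pics/c_wrist.png",d["color"][...,::-1]); np.savez("c_wrist.npz",**d)
print(observe()["tool_pos"],observe()["contact_force"],d["T"].round(3).tolist())
E
```

```text
[0.42045006 0.01986192 0.31449598] [-0.25836702  0.2146375   0.7205247 ] [[0.004, -0.956, -0.293, 0.502], [-1.0, -0.004, 0.0, 0.023], [-0.002, 0.293, -0.956, 0.494], [0.0, 0.0, 0.0, 1.0]]
```

View pics/c_wrist.png

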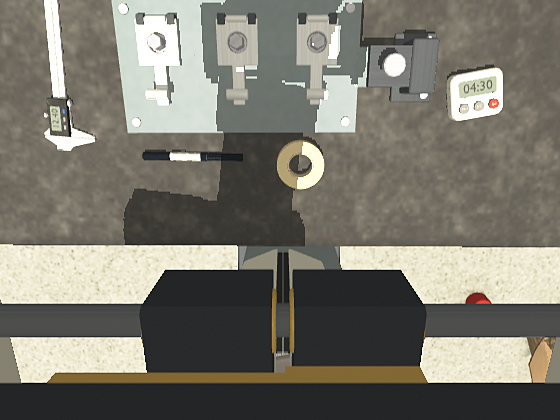

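The bolt tops sit at about (156,41), (237,41) and (317,41), the bars at about (158,96), (237,97) and (316,96), and the pin head at (394,65). Next I'll fit the cell pose to these.

```bash
python3 - <<'E'
import numpy as np,cv2
from h import *
from scipy.optimize import least_squares
d=dict(np.load("c_wrist.npz")); W=cloud(d)
im=cv2.resize(d["color"][0:145,110:450,::-1],None,fx=2.35,fy=2.35,interpolation=cv2.INTER_CUBIC); cv2.imwrite("pics/c_crop.png",im)
for u,v in [(156,41),(237,41),(317,41),(394,65)]: print(np.round(W[v-1:v+2,u-1:u+2].reshape(-1,3).mean(0),4))
# pin head: points above .053 near
P=W[40:95,370:430].reshape(-1,3);P=P[np.isfinite(P[:,0])]; zt=np.median(P[P[:,2]>.055,2]);Q=P[abs(P[:,2]-zt)<.002];print("pin",zt,len(Q),cv2.minEnclosingCircle((Q[:,:2]*1000).astype(np.float32)),Q.mean(0))
# bolts tops
for u in (156,237,317):
    P=W[20:65,u-25:u+25].reshape(-1,3);Q=P[(abs(P[:,2]-.052)<.004)];print("bolt",len(Q),Q.mean(0),cv2.minEnclosingCircle((Q[:,:2]*1000).astype(np.float32))[0])
    P=W[75:115,u-25:u+25].reshape(-1,3);Q=P[(P[:,2]>.053)];print("bar",len(Q),Q.mean(0),Q.min(0),Q.max(0))
m=abs(W[...,2]-.03)<.004; m[140:]=0; P=W[m]; 
print(cv2.minAreaRect((P[P[:,1]>-0.06][:,:2]*1000).astype(np.float32)))
E
```

```text
[0.5557 0.1621 0.0511]
[0.5561 0.0735 0.0508]
[ 0.5565 -0.0142  0.0508]
[ 0.5311 -0.0962  0.067 ]
pin 0.0666284680020996 391 ((531.301513671875, -96.8252182006836), 11.9320650100708) [ 0.53107585 -0.09646426  0.06667572]
bolt 175 [0.55533464 0.16461079 0.05068193] (555.39697265625, 164.890380859375)
bar 245 [0.4991809  0.16377643 0.05923189] [0.49365659 0.15230129 0.05360545] [0.50454714 0.17632028 0.06254199]
bolt 175 [0.55596868 0.07500144 0.05078246] (556.2200317382812, 75.15512084960938)
bar 250 [0.50031126 0.07484151 0.05904137] [0.49400987 0.06291822 0.05310761] [0.50599854 0.08674054 0.06236856]
bolt 177 [ 0.55654043 -0.01471591  0.0506391 ] (556.6043701171875, -14.819116592407227)
bar 237 [ 0.50093709 -0.0148081   0.05913324] [ 0.49552054 -0.02677801  0.05301645] [ 0.5063726  -0.00312882  0.06233045]
((528.488525390625, 77.77197265625), (145.87115478515625, 275.90185546875), 0.22221629321575165)
```

View pics/c_crop.png

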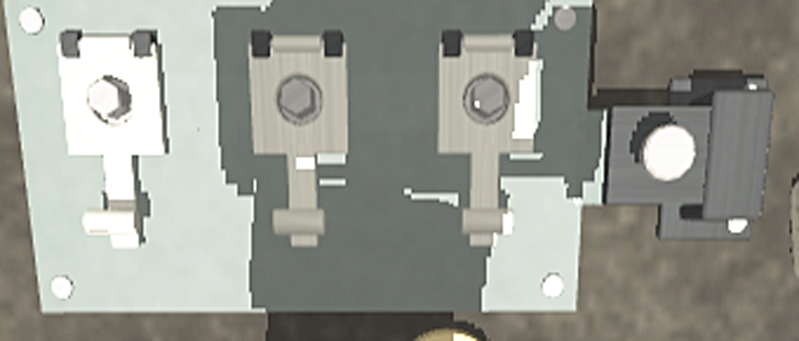

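Call:
send_rows(
  series=[
    [0.022, 0.0233, 0.02, 0, 0, 0, 1],
    [0.022, 0.0233, 0.02, 0, 0, 0, 1],
    [0.022, 0.0233, 0.02, 0, 0, 0, 1],
    [0.022, 0.0233, 0.02, 0, 0, 0, 1],
    [0.022, 0.0233, 0.02, 0, 0, 0, 1],
  ],
  newtons=30,
)

```text
time: 2.28
tool_pos: [0.53, -0.1007, 0.2136]
tool_rot: [3.141, 0.001, -0.001]
contact_force: [-0.4, 0.8, 0.6]
opening: 0.0004
```

Call:
send_rows(
  series=[
    [0, 0, 0.035, 0, 0, 0, 1],
    [0, 0, 0.035, 0, 0, 0, 1],
    [0, 0, 0.035, 0, 0, 0, 1],
    [0, 0, 0.02, 0, 0, 0, 1],
    [0, 0, 0, 0, 0, 0, 1],
  ],
)

```text
time: 2.7
tool_pos: [0.5261, -0.0986, 0.0851]
tool_rot: [-3.139, 0.01, -0.002]
contact_force: [-0.2, 0.6, 0.2]
opening: 0.0005
```

```bash
python3 - <<'E'
from cell import observe, imaging
import cv2,numpy as np
d=imaging.read_camera("wrist"); cv2.imwrite("pics/d_wrist.png",d["color"][...,::-1]); np.savez("d_wrist.npz",**d)
s=observe();print(s["tool_pos"],s["contact_force"],s["tool_rot"])
E
```

```text
[ 0.52797046 -0.09892664  0.08788348] [0.09298048 0.40955157 0.59203415] [-3.14018277e+00  5.43836703e-03 -1.46879635e-03]
```

View pics/d_wrist.png

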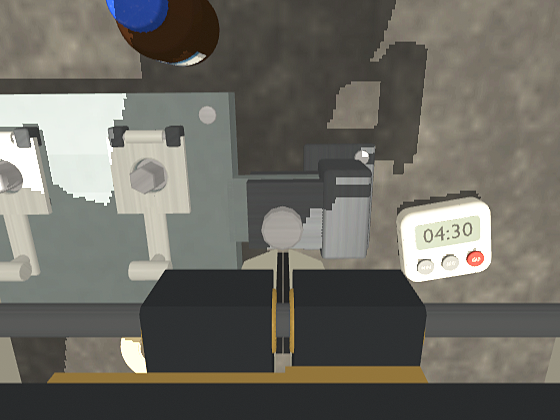

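The view shows the pin head at (282,228), right in front of the fingertips. I'll check it and push down.

```bash
python3 - <<'E'
import numpy as np,cv2
from h import *
d=dict(np.load("d_wrist.npz")); W=cloud(d)
print(ray(d,282,228,.0675), W[224,282])
P=W[195:260,250:320].reshape(-1,3);Q=P[(P[:,2]>.062)&(P[:,2]<.073)];print(len(Q),Q[:,2].mean(),cv2.minEnclosingCircle((Q[:,:2]*1000).astype(np.float32)))
from cell import observe
print(observe()["tool_pos"])
E
```

```text
[ 0.53389976 -0.09719917  0.0675    ] [ 0.53592577 -0.09719919  0.06651145]
1312 0.066431945785903 ((531.352783203125, -97.26145935058594), 12.207776069641113)
[ 0.52797046 -0.09892664  0.08788348]
```

Call:
send_rows(
  series=[
    [0.001, -0.001, 0.006, 0, 0, 0, 1],
    [0.001, -0.001, 0.004, 0, 0, 0, 1],
    [0, 0, 0.003, 0, 0, 0, 1],
    [0, 0, 0.003, 0, 0, 0, 1],
    [0, 0, 0, 0, 0, 0, 1],
  ],
)

```text
time: 3.17
tool_pos: [0.5321, -0.0962, 0.0739]
tool_rot: [3.141, -0.0, 0.0]
contact_force: [-0.7, -0.8, -0.5]
opening: 0.0
```

Call:
send_rows(
  series=[
    [0, 0, 0.004, 0, 0, 0, 1],
    [0, 0, 0.004, 0, 0, 0, 1],
    [0, 0, 0.004, 0, 0, 0, 1],
    [0, 0, 0.003, 0, 0, 0, 1],
    [0, 0, 0, 0, 0, 0, 1],
  ],
)

```text
time: 3.58
tool_pos: [0.5316, -0.0961, 0.0579]
tool_rot: [-3.141, 0.001, -0.0]
contact_force: [0.4, -0.2, -0.3]
opening: 0.0005
```

Call:
send_rows(
  series=[
    [0, 0, 0.002, 0, 0, 0, 1],
    [0, 0, 0.002, 0, 0, 0, 1],
    [0, 0, 0.002, 0, 0, 0, 1],
    [0, 0, 0.001, 0, 0, 0, 1],
  ],
)

```text
time: 3.92
tool_pos: [0.5321, -0.0963, 0.0516]
tool_rot: [3.142, 0.0, -0.0]
contact_force: [0.3, -0.2, 0.4]
opening: 0.0003
```

```bash
python3 - <<'E'
from cell import observe, imaging
import cv2,numpy as np
d=imaging.read_camera("wrist"); cv2.imwrite("pics/e_wrist.png",d["color"][...,::-1]); np.savez("e_wrist.npz",**d)
s=observe();print(s["tool_pos"],s["contact_force"],s["tool_rot"])
E
```

```text
[ 0.53196812 -0.09625273  0.05144043] [-0.10030177  0.31086266 -0.33856136] [-3.14154935e+00  4.46017855e-04 -1.67034412e-04]
```

View pics/e_wrist.png

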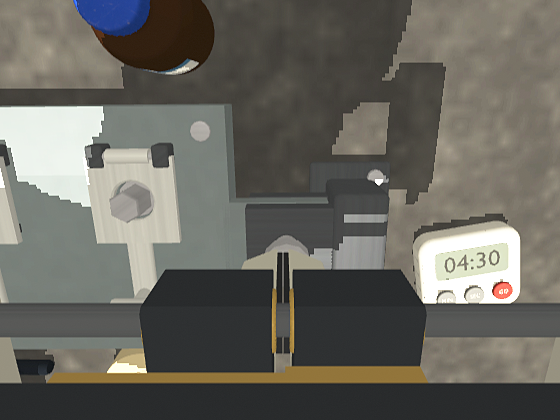

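Call:
send_rows(
  series=[
    [0, 0, 0.001, 0, 0, 0, 1],
    [0, 0, 0.001, 0, 0, 0, 1],
  ],
)

```text
time: 4.13
tool_pos: [0.5322, -0.0963, 0.0498]
tool_rot: [3.141, -0.0, -0.0]
contact_force: [-0.1, -0.1, -0.6]
opening: 0.0004
```

```bash
python3 - <<'E'
from h import *
d=dict(np.load("e_wrist.npz")); W=cloud(d)
P=W[232:250,270:300].reshape(-1,3); print(np.nanmedian(P,0)); print(W[236:250:3,286,2])
print(np.nanmedian(W[205:225,255:275,2]), np.nanmedian(W[190:215,115:145,2]))
E
```

```text
[ 0.54093538 -0.0960695   0.05819651]
[0.04020857 0.05772478 0.06308444        nan 0.06692755]
0.04055308912219366 0.050129567214449305
```

```bash
python3 - <<'E'
from h import *
from cell import observe, imaging
d=imaging.read_camera("wrist"); W=cloud(d)
for v in range(228,262,3): print(v,[np.round(W[v,u],3).tolist() for u in (260,276,286,292)])
ims=[d["color"][190:280,240:360]]
for n,(r0,c0) in (("scene",(180,270)),("side",(170,250))):
    e=imaging.read_camera(n); ims.append(e["color"][r0:r0+60,c0:c0+80])
cv2.imwrite("pics/f.png",np.vstack([cv2.resize(i,(480,360 if k==0 else 200)if 0 else (400,300))for k,i in enumerate(ims[:1])]+[np.zeros((0,400,3),np.uint8)])[...,::-1])
cv2.imwrite("pics/f2.png",np.hstack([cv2.resize(i,(400,300),interpolation=cv2.INTER_CUBIC) for i in ims[1:]])[...,::-1])
E
```

```text
228 [[0.543, -0.083, 0.04], [0.543, -0.092, 0.041], [0.544, -0.097, 0.042], [0.543, -0.1, 0.041]]
231 [[0.541, -0.083, 0.04], [0.542, -0.092, 0.041], [0.542, -0.097, 0.041], [0.542, -0.1, 0.041]]
234 [[0.54, -0.083, 0.041], [0.54, -0.092, 0.041], [0.54, -0.097, 0.041], [0.54, -0.1, 0.041]]
237 [[0.538, -0.083, 0.041], [0.538, -0.092, 0.04], [0.537, -0.097, 0.039], [0.538, -0.1, 0.04]]
240 [[0.536, -0.083, 0.041], [0.536, -0.092, 0.04], [0.543, -0.097, 0.057], [0.536, -0.1, 0.041]]
243 [[0.535, -0.083, 0.042], [0.542, -0.092, 0.058], [0.544, -0.097, 0.064], [0.543, -0.1, 0.06]]
246 [[0.533, -0.083, 0.041], [0.542, -0.092, 0.063], [0.543, -0.097, 0.065], [0.542, -0.1, 0.063]]
249 [[0.531, -0.083, 0.041], [0.542, -0.092, 0.067], [0.542, -0.097, 0.065], [0.542, -0.1, 0.067]]
252 [[0.53, -0.083, 0.042], [0.544, -0.092, 0.074], [0.54, -0.097, 0.066], [0.544, -0.1, 0.073]]
255 [[0.544, -0.085, 0.077], [0.544, -0.092, 0.078], [0.542, -0.097, 0.073], [0.544, -0.1, 0.078]]
258 [[0.544, -0.085, 0.079], [0.544, -0.092, 0.08], [0.543, -0.097, 0.077], [0.544, -0.099, 0.08]]
261 [[0.544, -0.086, 0.082], [0.544, -0.093, 0.083], [0.542, -0.097, 0.079], [0.544, -0.099, 0.083]]
```

View pics/f.png

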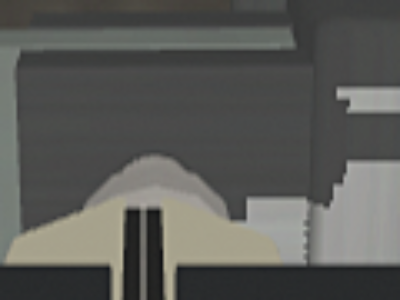

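View pics/f2.png

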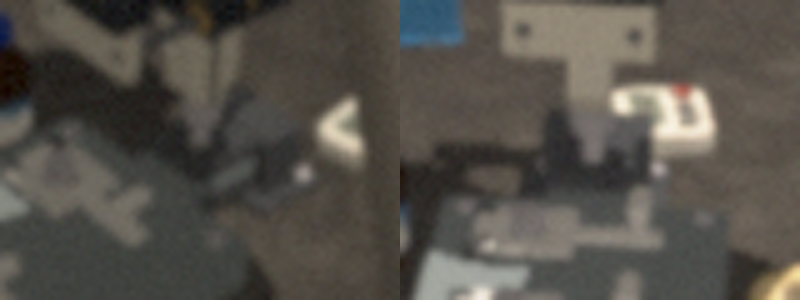

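```bash
python3 - <<'E'
from h import *
from cell import observe, imaging
s=observe(); print(s["tool_pos"],s["qpos"],s["joint_efforts"],s["contact_force"])
for f,tp in (("a_wrist",[.16998,-.49638,.2043]),("c_wrist",[.42045,.0199,.3145]),("d_wrist",[.528,-.0989,.0879]),("e_wrist",[.53197,-.09625,.05144])):
    d=dict(np.load(f+".npz")); T=d["T"]; W=cloud(d)-np.array(tp); 
    print(f,T[:3,3]-tp)
    R=W[200:300,200:360].reshape(-1,3); r=W[...,:]
    m=(abs(W[...,0])<.03)&(abs(W[...,1])<.06)&(W[...,2]<.06)&(W[...,2]>-.03)
    q=W[m]; print(len(q), q.min(0) if len(q) else'')
    for v in (245,250,255,260,266): print(v,[(np.round(W[v,u],3).tolist(),round(float(d["range_z"][v,u]),3)) for u in (276,286)])
E
```

```text
[ 0.53212302 -0.09631226  0.04977521] [-3.20765693e-01  5.42316915e-01  1.67835213e+00 -9.22165213e-05
  9.20919963e-01  1.25029873e+00] [-3.41474959e-03 -4.79056120e+01 -1.92252427e+01  4.75479837e-02
 -7.52779911e-02 -8.56847691e-06] [ 0.67112311 -0.79459775  0.45455671]
a_wrist [0.07632219 0.02663221 0.17855461]
4544 [-0.02403938 -0.05265042  0.01947867]
245 [([-0.405, -0.112, -1.006], 1.279), ([-0.394, -0.145, -1.007], 1.281)]
250 [([-0.421, -0.118, -1.002], 1.281), ([-0.412, -0.151, -1.008], 1.286)]
255 [([-0.439, -0.124, -1.003], 1.287), ([-0.427, -0.156, -1.0], 1.283)]
260 [([-0.456, -0.13, -1.002], 1.291), ([-0.447, -0.163, -1.005], 1.294)]
266 [([-0.48, -0.138, -1.005], 1.302), ([-0.471, -0.172, -1.01], 1.307)]
c_wrist [0.08137667 0.00276765 0.17907563]
1674 [-0.00355577 -0.01419407  0.02090531]
245 [([-0.127, 0.012, -0.316], 0.534), ([-0.127, -0.002, -0.315], 0.533)]
250 [([0.012, 0.006, 0.021], 0.171), ([-0.31, -0.007, -0.716], 0.971)]
255 [([0.012, 0.006, 0.027], 0.166), ([0.011, 0.001, 0.023], 0.17)]
260 [([0.013, 0.006, 0.033], 0.16), ([0.011, 0.001, 0.03], 0.164)]
266 
[... 215 characters left out ...]
 0.213)]
250 [([0.01, 0.004, 0.018], 0.171), ([-0.038, -0.001, -0.089], 0.287)]
255 [([0.011, 0.004, 0.025], 0.164), ([0.008, -0.0, 0.021], 0.169)]
260 [([0.01, 0.004, 0.03], 0.16), ([0.009, -0.0, 0.026], 0.164)]
266 [([0.01, 0.004, 0.035], 0.155), ([0.009, -0.0, 0.033], 0.157)]
e_wrist [0.08070053 0.00090776 0.17870414]
16519 [-0.02053132 -0.0560682  -0.0299794 ]
245 [([0.01, 0.004, 0.011], 0.181), ([nan, nan, nan], 0.0)]
250 [([0.012, 0.004, 0.021], 0.171), ([0.009, -0.001, 0.015], 0.178)]
255 [([0.012, 0.004, 0.027], 0.166), ([0.01, -0.001, 0.024], 0.169)]
260 [([0.012, 0.004, 0.032], 0.16), ([0.01, -0.001, 0.029], 0.164)]
266 [([0.012, 0.004, 0.038], 0.155), ([0.01, -0.0, 0.035], 0.158)]
```

Depth from the wrist camera puts the visible fingertips about 19 mm above the reported TCP. That explains why there has been no contact: the head top is still at 0.067. I'll keep going down, watching the force.

Call:
send_rows(
  series=[
    [0, 0, 0.002, 0, 0, 0, 1],
    [0, 0, 0.002, 0, 0, 0, 1],
    [0, 0, 0.001, 0, 0, 0, 1],
  ],
)

```text
time: 4.53
tool_pos: [0.5323, -0.0964, 0.0449]
tool_rot: [3.141, -0.0, -0.0]
contact_force: [0.2, -0.6, 4.7]
opening: 0.0005
```

Call:
send_rows(
  series=[
    [0, 0, 0.002, 0, 0, 0, 1],
    [0, 0, 0.002, 0, 0, 0, 1],
    [0, 0, 0.001, 0, 0, 0, 1],
  ],
)

```text
time: 4.78
tool_pos: [0.5323, -0.0964, 0.0398]
tool_rot: [3.141, -0.001, -0.0]
contact_force: [-0.4, -0.0, 5.5]
opening: 0.0003
```

Call:
send_rows(
  series=[
    [0, 0, 0.002, 0, 0, 0, 1],
    [0, 0, 0.002, 0, 0, 0, 1],
    [0, 0, 0.002, 0, 0, 0, 1],
  ],
)

```text
time: 5.03
tool_pos: [0.5323, -0.0964, 0.0338]
tool_rot: [3.141, -0.0, -0.0]
contact_force: [-0.2, 0.5, 4.0]
opening: 0.0004
```

Call:
send_rows(
  series=[
    [0, 0, 0.001, 0, 0, 0, 1],
    [0, 0, 0.001, 0, 0, 0, 1],
  ],
)

```text
time: 5.2
tool_pos: [0.5323, -0.0963, 0.0317]
tool_rot: [3.141, -0.0, -0.0]
contact_force: [0.2, -0.1, 5.5]
opening: 0.0005
```

Call:
send_rows(
  series=[
    [0, 0, 0.0005, 0, 0, 0, 1],
    [0, 0, 0.0005, 0, 0, 0, 1],
  ],
)

```text
time: 5.37
tool_pos: [0.5323, -0.0964, 0.0308]
tool_rot: [3.141, -0.0, -0.0]
contact_force: [0.5, 0.5, 4.5]
opening: 0.0004
```

Call:
send_rows(
  series=[
    [0, 0, 0.0005, 0, 0, 0, 1],
    [0, 0, 0.0005, 0, 0, 0, 1],
  ],
)

```text
time: 5.53
tool_pos: [0.5323, -0.0964, 0.0299]
tool_rot: [3.141, -0.0, -0.0]
contact_force: [1.0, 0.7, 6.4]
opening: 0.0005
```

Call:
send_rows(
  series=[
    [0, 0, 0.0005, 0, 0, 0, 1],
    [0, 0, 0.0005, 0, 0, 0, 1],
  ],
)

```text
time: 5.7
tool_pos: [0.5324, -0.0964, 0.0297]
tool_rot: [3.141, -0.001, -0.0]
contact_force: [-2.7, 1.1, 17.6]
opening: 0.0002
```

Call:
send_rows(
  series=[
    [0, 0, 0.0005, 0, 0, 0, 1],
    [0, 0, 0.0005, 0, 0, 0, 1],
  ],
)

```text
time: 5.87
tool_pos: [0.5324, -0.0964, 0.0296]
tool_rot: [3.141, -0.001, -0.0]
contact_force: [-5.1, 1.8, 25.3]
opening: 0.0003
```

Call:
send_rows(
  series=[
    [0, 0, -0.02, 0, 0, 0, 1],
    [0, 0, -0.03, 0, 0, 0, 1],
    [0.003, -0.0326, -0.01, 0, 0, 0, 1],
    [0.003, -0.0326, 0, 0, 0, 0, 1],
    [0.003, -0.0326, 0, 0, 0, 0, 1],
  ],
)

```text
time: 6.28
tool_pos: [0.5411, 0.0021, 0.0882]
tool_rot: [3.141, -0.0, -0.002]
contact_force: [0.5, -0.3, -0.4]
opening: 0.0005
```

Call:
send_rows(
  series=[
    [0.003, -0.0326, 0, 0, 0, 0, 1],
    [0, 0, 0, 0, 0, 0, 1],
  ],
)

```text
time: 6.45
tool_pos: [0.5434, 0.0391, 0.0872]
tool_rot: [-3.14, 0.002, 0.004]
contact_force: [0.1, -0.6, -0.4]
opening: 0.0003
```

```bash
python3 - <<'E'
from h import *
from cell import observe, imaging
d=imaging.read_camera("wrist"); cv2.imwrite("pics/g_wrist.png",d["color"][...,::-1]); np.savez("g_wrist.npz",**d)
s=observe();print(s["tool_pos"],s["contact_force"],s["tool_rot"])
p=proj(d,[.5313,-.097,.0515])[0]; print(p)
W=cloud(d); u,v=np.round(p).astype(int); print(W[v-2:v+3,u-2:u+3,2] if 0<=v<420 and 0<=u<560 else '')
E
```

```text
[0.54334237 0.03672918 0.08708891] [ 0.46402304 -0.75448725  0.01550268] [-3.14126329e+00  1.79436273e-03  4.06945075e-03]
[502.42203434 248.90890657]
[[0.04922692 0.04929807 0.05065684 0.05073663 0.05056069]
 [0.05028967 0.0492068  0.04943734 0.04968484 0.05101272]
 [0.05055292 0.05085112 0.05002246 0.04971461 0.0495648 ]
 [0.04966602 0.04963617 0.05000328 0.04987954 0.05022341]
 [0.05000961 0.05080636 0.05004829 0.04862709 0.05080393]]
```

View pics/g_wrist.png

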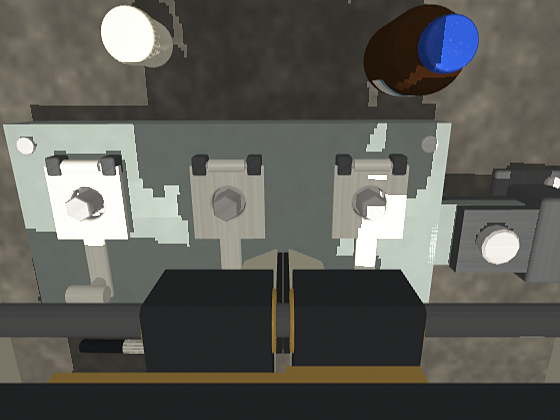

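The pin head at (501,245) now reads flat at 0.050, carrying the same 1.5 mm bias as the bolts, so it's seated. Moving to bolt 1.

Call:
send_rows(
  series=[
    [0.003, -0.032, 0.005, 0, 0, 0, 1],
    [0.003, -0.032, 0.005, 0, 0, 0, 1],
    [0.003, -0.032, 0.005, 0, 0, 0, 1],
    [0.003, -0.032, 0.005, 0, 0, 0, 1],
    [0, 0, 0.005, 0, 0, 0, 1],
  ],
)

```text
time: 6.92
tool_pos: [0.556, 0.1658, 0.062]
tool_rot: [-3.14, 0.0, 0.003]
contact_force: [-0.3, -0.6, -0.1]
opening: 0.0003
```

Call:
send_rows(
  series=[
    [0, 0, 0.01, 0, 0, 0, 1],
    [0, 0, 0.005, 0, 0, 0, 1],
    [0, 0, 0, 0, 0, 0, 1],
  ],
)

```text
time: 7.17
tool_pos: [0.555, 0.1602, 0.0459]
tool_rot: [3.141, 0.004, -0.002]
contact_force: [0.1, -0.3, 0.1]
opening: 0.0006
```

```bash
python3 - <<'E'
from h import *
from cell import observe, imaging
d=imaging.read_camera("wrist"); cv2.imwrite("pics/i_wrist.png",d["color"][...,::-1]); np.savez("i_wrist.npz",**d)
s=observe();print(s["tool_pos"],s["contact_force"],s["tool_rot"])
E
```

```text
[0.55555594 0.16028726 0.04672701] [-0.01226995  0.56384925  0.73639331] [ 3.14083063e+00  2.42089991e-03 -2.17907240e-03]
```

View pics/i_wrist.png

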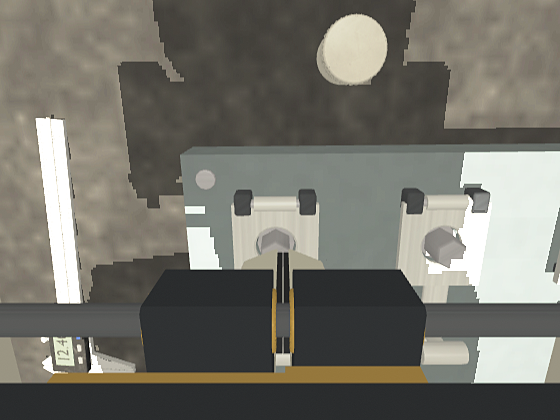

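Call:
send_rows(
  series=[
    [0, -0.004, 0.005, 0, 0, 0, 1],
    [0, 0, 0.004, 0, 0, 0, 1],
    [0, 0, 0.003, 0, 0, 0, 1],
    [0, 0, 0, 0, 0, 0, 1],
  ],
)

```text
time: 7.55
tool_pos: [0.5558, 0.1658, 0.0351]
tool_rot: [3.141, 0.001, -0.0]
contact_force: [-0.6, 0.7, 0.2]
opening: 0.0003
```

Call:
send_rows(
  series=[
    [0, 0, 0.0015, 0, 0, 0, 1],
    [0, 0, 0.0015, 0, 0, 0, 1],
    [0, 0, 0.001, 0, 0, 0, 1],
  ],
)

```text
time: 7.8
tool_pos: [0.5562, 0.1661, 0.0317]
tool_rot: [3.142, -0.0, -0.0]
contact_force: [-0.2, 0.2, -0.3]
opening: 0.0005
```

Call:
send_rows(
  series=[
    [0, 0, 0.001, 0, 0, 0, 1],
    [0, 0, 0.001, 0, 0, 0, 1],
  ],
)

```text
time: 7.97
tool_pos: [0.5562, 0.1661, 0.0298]
tool_rot: [3.142, -0.0, -0.0]
contact_force: [-0.4, 0.0, 1.4]
opening: 0.0004
```

Call:
send_rows(
  series=[
    [0, 0, 0.0005, 0, 0, 0, 1],
    [0, 0, 0.0005, 0, 0, 0, 1],
  ],
)

```text
time: 8.13
tool_pos: [0.5562, 0.1661, 0.0288]
tool_rot: [3.142, -0.0, -0.0]
contact_force: [-0.4, 0.1, 1.0]
opening: 0.0002
```

Call:
send_rows(
  series=[
    [0, 0, 0.001, 0, 0, 0, 1],
    [0, 0, 0.001, 0, 0, 0, 1],
  ],
)

```text
time: 8.3
tool_pos: [0.5562, 0.1661, 0.0268]
tool_rot: [3.142, -0.0, -0.0]
contact_force: [-0.8, 0.2, 1.5]
opening: 0.0005
```

Call:
send_rows(
  series=[
    [0, 0, 0.001, 0, 0, 0, 1],
    [0, 0, 0.001, 0, 0, 0, 1],
  ],
)

```text
time: 8.47
tool_pos: [0.5562, 0.1661, 0.0247]
tool_rot: [3.142, -0.0, -0.0]
contact_force: [0.6, 0.3, 1.1]
opening: 0.0001
```

Bolt 1 is sinking at about 1.5 N, so it looks like the loose one. I'll press it down to its stop.

Call:
send_rows(
  series=[
    [0, 0, 0.0005, 0, 0, 0, 1],
    [0, 0, 0.0005, 0, 0, 0, 1],
  ],
)

```text
time: 8.63
tool_pos: [0.5563, 0.1661, 0.0243]
tool_rot: [3.142, -0.0, -0.0]
contact_force: [-1.9, 0.2, 8.9]
opening: 0.0008
```

Call:
send_rows(
  series=[
    [0, 0, 0.0005, 0, 0, 0, 1],
    [0, 0, 0.0005, 0, 0, 0, 1],
  ],
)

```text
time: 8.8
tool_pos: [0.5564, 0.1662, 0.0242]
tool_rot: [-3.142, -0.001, -0.0]
contact_force: [-5.1, -0.9, 15.7]
opening: 0.0005
```

Call:
send_rows(
  series=[
    [0, 0, -0.02, 0, 0, 0, 1],
    [0, 0.02, -0.005, 0, 0, 0, 1],
    [0, 0.0355, 0, 0, 0, 0, 1],
    [0, 0.0355, 0, 0, 0, 0, 1],
    [0, 0, 0, 0, 0, 0, 1],
  ],
)

```text
time: 9.22
tool_pos: [0.5563, 0.07, 0.0478]
tool_rot: [3.14, -0.0, -0.004]
contact_force: [0.7, -0.6, -0.9]
opening: 0.0002
```

Call:
send_rows(
  series=[
    [0, 0, 0.005, 0, 0, 0, 1],
    [0, 0, 0.005, 0, 0, 0, 1],
    [0, 0, 0.002, 0, 0, 0, 1],
    [0, 0, 0, 0, 0, 0, 1],
  ],
)

```text
time: 9.55
tool_pos: [0.5554, 0.0762, 0.0347]
tool_rot: [-3.142, 0.002, 0.001]
contact_force: [-0.0, 0.7, -0.4]
opening: 0.0003
```

Call:
send_rows(
  series=[
    [0, 0, 0.0015, 0, 0, 0, 1],
    [0, 0, 0.0015, 0, 0, 0, 1],
    [0, 0, 0.0015, 0, 0, 0, 1],
  ],
)

```text
time: 9.8
tool_pos: [0.5562, 0.0756, 0.0312]
tool_rot: [3.142, -0.0, 0.001]
contact_force: [-1.1, 0.8, -0.1]
opening: 0.0003
```

Call:
send_rows(
  series=[
    [0, 0, 0.0005, 0, 0, 0, 1],
    [0, 0, 0.0005, 0, 0, 0, 1],
  ],
)

```text
time: 9.97
tool_pos: [0.5561, 0.0753, 0.0302]
tool_rot: [3.142, 0.0, 0.0]
contact_force: [-0.8, -0.1, 1.0]
opening: 0.0006
```

Call:
send_rows(
  series=[
    [0, 0, 0.0005, 0, 0, 0, 1],
    [0, 0, 0.0005, 0, 0, 0, 1],
    [0, 0, 0, 0, 0, 0, 1],
  ],
)

```text
time: 10.22
tool_pos: [0.5562, 0.0752, 0.0298]
tool_rot: [-3.141, -0.0, -0.0]
contact_force: [-1.0, 0.6, 4.4]
opening: 0.0003
```

Call:
send_rows(
  series=[
    [0, 0, 0.0005, 0, 0, 0, 1],
    [0, 0, 0.0005, 0, 0, 0, 1],
    [0, 0, 0, 0, 0, 0, 1],
  ],
)

```text
time: 10.47
tool_pos: [0.5563, 0.0752, 0.0296]
tool_rot: [-3.142, -0.001, -0.0]
contact_force: [-3.8, 0.4, 11.6]
opening: 0.0003
```

Call:
send_rows(
  series=[
    [0, 0, -0.015, 0, 0, 0, 1],
    [0, 0.02, -0.008, 0, 0, 0, 1],
    [0, 0.035, 0, 0, 0, 0, 1],
    [0, 0.035, 0, 0, 0, 0, 1],
    [0, 0, 0, 0, 0, 0, 1],
  ],
)

```text
time: 10.88
tool_pos: [0.5567, -0.0201, 0.0516]
tool_rot: [3.139, -0.001, -0.004]
contact_force: [0.1, 0.6, -0.7]
opening: 0.0003
```

Call:
send_rows(
  series=[
    [0, 0, 0.005, 0, 0, 0, 1],
    [0, 0, 0.005, 0, 0, 0, 1],
    [0, 0, 0.004, 0, 0, 0, 1],
    [0, 0, 0.002, 0, 0, 0, 1],
    [0, 0, 0, 0, 0, 0, 1],
  ],
)

```text
time: 11.3
tool_pos: [0.5555, -0.0138, 0.0344]
tool_rot: [-3.141, 0.002, 0.001]
contact_force: [-0.1, 0.5, -0.7]
opening: 0.001
```

Bolt 2 stands firm at 12 N. Now bolt 3.

Call:
send_rows(
  series=[
    [0, 0, 0.0015, 0, 0, 0, 1],
    [0, 0, 0.0015, 0, 0, 0, 1],
    [0, 0, 0.0015, 0, 0, 0, 1],
    [0, 0, 0, 0, 0, 0, 1],
  ],
)

```text
time: 11.63
tool_pos: [0.556, -0.0147, 0.0306]
tool_rot: [3.142, 0.0, 0.0]
contact_force: [-0.0, 0.0, -0.6]
opening: 0.0004
```

Call:
send_rows(
  series=[
    [0, 0, 0.0005, 0, 0, 0, 1],
    [0, 0, 0.0005, 0, 0, 0, 1],
    [0, 0, 0, 0, 0, 0, 1],
  ],
)

```text
time: 11.88
tool_pos: [0.5562, -0.0149, 0.0299]
tool_rot: [3.142, -0.0, -0.0]
contact_force: [-0.3, 0.4, 0.0]
opening: 0.0002
```

Call:
send_rows(
  series=[
    [0, 0, 0.0005, 0, 0, 0, 1],
    [0, 0, 0.0005, 0, 0, 0, 1],
    [0, 0, 0, 0, 0, 0, 1],
  ],
)

```text
time: 12.13
tool_pos: [0.5563, -0.0149, 0.0297]
tool_rot: [3.141, -0.001, -0.0]
contact_force: [-3.0, 0.9, 7.8]
opening: 0.0001
```

Call:
send_rows(
  series=[
    [0, 0, 0.0005, 0, 0, 0, 1],
    [0, 0, 0.0003, 0, 0, 0, 1],
    [0, 0, 0, 0, 0, 0, 1],
  ],
)

```text
time: 12.38
tool_pos: [0.5564, -0.0149, 0.0296]
tool_rot: [3.141, -0.001, -0.0]
contact_force: [-3.8, 0.1, 13.4]
opening: 0.0002
```

Bolt 3 is firm at 13 N too, so bolt 1 is the loose one. Moving to the bar of cap 1.

Call:
send_rows(
  series=[
    [0, 0, -0.02, 0, 0, 0, 1],
    [0, 0, -0.035, 0, 0, 0, 1],
    [-0.01, -0.032, 0, 0, 0, 0, 1],
    [-0.01, -0.032, 0, 0, 0, 0, 0.8],
    [-0.01, -0.032, 0, 0, 0, 0, 0.5],
  ],
)

```text
time: 12.8
tool_pos: [0.5262, 0.0816, 0.0837]
tool_rot: [3.142, -0.002, -0.002]
contact_force: [0.4, 1.6, 0.2]
opening: 0.0095
```

Call:
send_rows(
  series=[
    [-0.01, -0.032, 0, 0, 0, 0, 0.5],
    [-0.01, -0.032, 0, 0, 0, 0, 0.5],
    [-0.007, -0.019, 0, 0, 0, 0, 0.5],
    [0, 0, 0, 0, 0, 0, 0.5],
    [0, 0, 0, 0, 0, 0, 0.5],
  ],
)

```text
time: 13.22
tool_pos: [0.4989, 0.1648, 0.083]
tool_rot: [3.141, -0.0, 0.002]
contact_force: [-0.1, -0.5, -0.1]
opening: 0.0427
```

```bash
python3 - <<'E'
from h import *
from cell import observe, imaging
d=imaging.read_camera("wrist"); cv2.imwrite("pics/j_wrist.png",d["color"][...,::-1]); np.savez("j_wrist.npz",**d)
s=observe();print(s["tool_pos"],s["contact_force"],s["tool_rot"],s["opening"])
W=cloud(d)
for nm,p in (("b1",[.5553,.1646,.046]),("b2",[.556,.075,.052]),("b3",[.5566,-.0147,.052])):
    u,v=np.round(proj(d,p)[0]).astype(int); print(nm,u,v,np.nanmedian(W[v-3:v+4,u-3:u+4].reshape(-1,3),0))
E
```

```text
[0.49937274 0.16397697 0.0830305 ] [-0.21306367 -0.035536   -0.12550051] [ 3.14118731e+00 -4.24474735e-04  7.28409113e-04] 0.0445024244552615
b1 285 137 [0.55500683 0.16456504 0.04458722]
b2 446 137 [0.55593605 0.0741716  0.05022443]
b3 607 136 [nan nan nan]
  return np.nanmean(a, axis, out=out, keepdims=keepdims)
```

View pics/j_wrist.png

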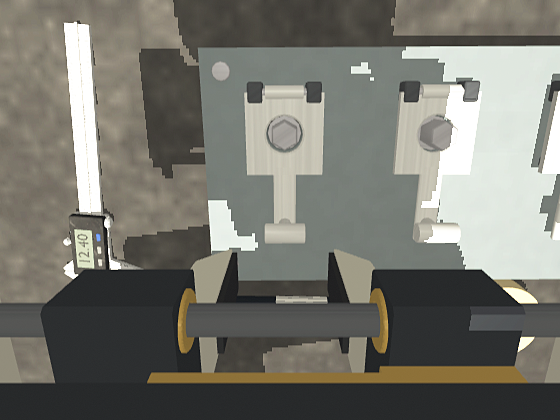

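Bolt 1 has visibly sunk, and the bar at (284,233) is centred between the open fingers. Descending.

Call:
send_rows(
  series=[
    [0, 0, 0.02, 0, 0, 0, 0.5],
    [0, 0, 0.015, 0, 0, 0, 0.5],
    [0, 0, 0.01, 0, 0, 0, 0.5],
    [0, 0, 0, 0, 0, 0, 0.5],
  ],
)

```text
time: 13.6
tool_pos: [0.4982, 0.1627, 0.036]
tool_rot: [3.141, 0.004, -0.002]
contact_force: [0.7, -0.1, -1.7]
opening: 0.0459
```

```bash
python3 - <<'E'
from h import *
from cell import observe, imaging
d=imaging.read_camera("wrist"); cv2.imwrite("pics/k_wrist.png",d["color"][...,::-1]); np.savez("k_wrist.npz",**d)
s=observe();print(s["tool_pos"],s["contact_force"],s["tool_rot"],s["opening"])
E
```

```text
[0.49893861 0.16300473 0.03715953] [ 0.04538504 -0.15763869  0.49211853] [ 3.14099870e+00  2.06216001e-03 -1.70324382e-03] 0.0460356243823747
```

View pics/k_wrist.png

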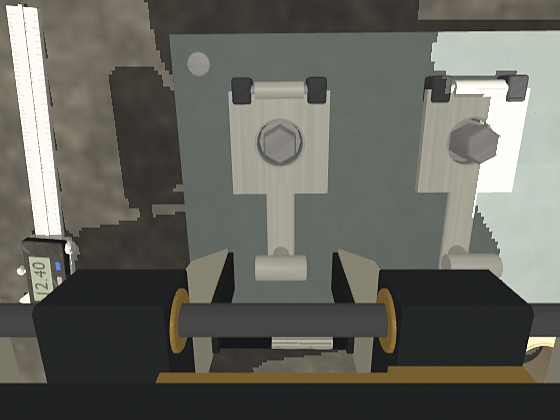

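Call:
send_rows(
  series=[
    [0.0005, -0.0015, 0.008, 0, 0, 0, 0.5],
    [0, 0, 0.006, 0, 0, 0, 0.5],
    [0, 0, 0.004, 0, 0, 0, 0.5],
    [0, 0, 0, 0, 0, 0, 0.5],
  ],
)

```text
time: 13.98
tool_pos: [0.4992, 0.1655, 0.0193]
tool_rot: [3.141, 0.001, -0.0]
contact_force: [-0.9, 0.5, -0.7]
opening: 0.0458
```

Call:
send_rows(
  series=[
    [0, 0, 0, 0, 0, 0, 0.8],
    [0, 0, 0, 0, 0, 0, 0.9],
    [0, 0, 0, 0, 0, 0, 1],
    [0, 0, 0, 0, 0, 0, 1],
    [0, 0, 0, 0, 0, 0, 1],
  ],
  newtons=25,
)

```text
time: 14.4
tool_pos: [0.4997, 0.1639, 0.0202]
tool_rot: [3.139, 0.0, 0.001]
contact_force: [0.1, -9.2, 1.7]
opening: 0.0233
```

```bash
python3 - <<'E'
from h import *
from cell import observe, imaging
d=imaging.read_camera("wrist"); cv2.imwrite("pics/l_wrist.png",d["color"][...,::-1]); np.savez("l_wrist.npz",**d)
s=observe();print(s["tool_pos"],s["contact_force"],s["tool_rot"],s["opening"])
E
```

```text
[0.49975882 0.16388457 0.02017303] [ 0.84120704 -9.61125126  1.13789203] [3.13887077e+00 9.12686290e-05 6.83882979e-04] 0.02358249000239641
```

View pics/l_wrist.png

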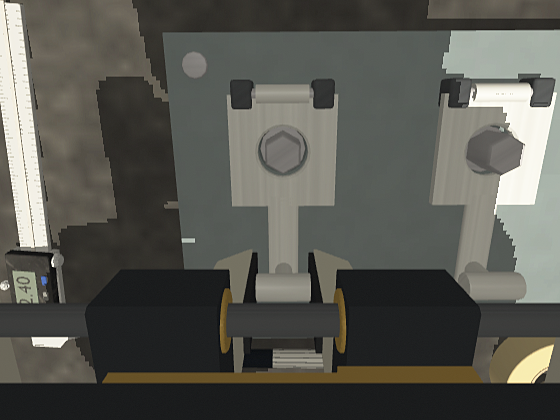

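The bar is held at its ends, at 23.6 mm opening. I'll relieve the sideways load and work out the arc.

```bash
python3 -c "
import numpy as np
a=np.radians(12.68+np.arange(0,66,5));p=82*np.c_[-np.cos(a),np.sin(a)];print(np.diff(p,axis=0).round(1).tolist(),(p-p[0])[-1])"
```

```text
[[1.9, 6.9], [2.5, 6.7], [3.0, 6.5], [3.6, 6.2], [4.1, 5.8], [4.6, 5.5], [5.1, 5.0], [5.5, 4.6], [5.9, 4.1], [6.2, 3.6], [6.5, 3.0], [6.7, 2.4], [6.9, 1.8]] [62.5036635  62.11217002]
```

Call:
send_rows(
  series=[
    [0, 0.001, 0, 0, 0, 0, 1],
    [0, 0.001, 0, 0, 0, 0, 1],
    [0, 0, 0, 0, 0, 0, 1],
  ],
)

```text
time: 14.7
tool_pos: [0.4998, 0.1637, 0.0202]
tool_rot: [-3.141, -0.001, -0.0]
contact_force: [-0.1, -0.4, 0.4]
opening: 0.0238
```

Call:
send_rows(
  series=[
    [0.0009, 0, -0.0035, 0, 0, 0, 1],
    [0.001, 0, -0.0034, 0, 0, 0, 1],
    [0.0012, 0, -0.0034, 0, 0, 0, 1],
    [0.0013, 0, -0.0033, 0, 0, 0, 1],
  ],
)

```text
time: 15.03
tool_pos: [0.504, 0.1637, 0.0338]
tool_rot: [3.142, 0.001, -0.0]
contact_force: [0.4, 0.2, -3.6]
opening: 0.0232
```

Call:
send_rows(
  series=[
    [0.0015, 0, -0.0033, 0, 0, 0, 1],
    [0.0015, 0, -0.0032, 0, 0, 0, 1],
    [0.0018, 0, -0.0031, 0, 0, 0, 1],
    [0.0018, 0, -0.0031, 0, 0, 0, 1],
  ],
)

```text
time: 15.37
tool_pos: [0.5105, 0.1637, 0.0465]
tool_rot: [-3.142, 0.001, -0.0]
contact_force: [-0.5, 0.4, -3.4]
opening: 0.0238
```

```bash
python3 - <<'E'
from h import *
from cell import observe, imaging
d=imaging.read_camera("wrist"); cv2.imwrite("pics/m_wrist.png",d["color"][...,::-1]); np.savez("m_wrist.npz",**d)
s=observe();print(s["tool_pos"],s["contact_force"],s["tool_rot"],s["opening"])
E
```

```text
[0.5109639  0.16370761 0.04709612] [-0.97058995  0.22958505 -1.13373559] [-3.14149919e+00 -6.06588305e-05 -2.63108645e-04] 0.023573196660517323
```

View pics/m_wrist.png

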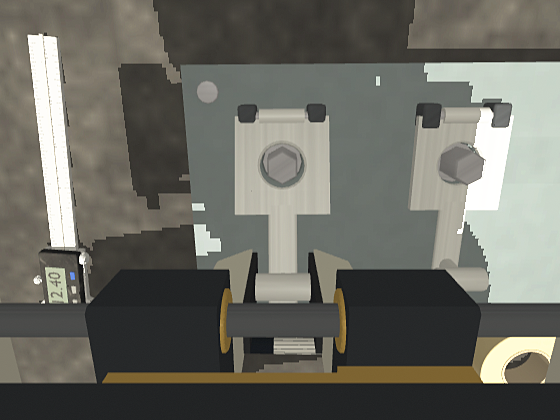

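```bash
python3 - <<'E'
from h import *
d=dict(np.load("m_wrist.npz"));W=cloud(d)
for u,v in ((250,125),(250,165),(250,208),(282,230),(282,262),(282,285),(420,200)): print(u,v,W[v,u].round(4))
E
```

```text
250 125 [0.5761 0.1805 0.0403]
250 165 [0.5577 0.1804 0.0471]
250 208 [0.5378 0.1804 0.0532]
282 230 [0.5284 0.165  0.0584]
282 262 [0.5132 0.165  0.0617]
282 285 [0.5138 0.1649 0.0851]
420 200 [0.5378 0.0933 0.0394]
```

The cap slope now reads about 20°, following the arc as planned. Continuing.

Call:
send_rows(
  series=[
    [0.002, 0, -0.003, 0, 0, 0, 1],
    [0.0021, 0, -0.0028, 0, 0, 0, 1],
    [0.0023, 0, -0.0028, 0, 0, 0, 1],
    [0.0023, 0, -0.0027, 0, 0, 0, 1],
  ],
)

```text
time: 15.75
tool_pos: [0.5193, 0.1637, 0.0578]
tool_rot: [-3.142, 0.001, -0.0]
contact_force: [-1.4, 1.1, -2.6]
opening: 0.0232
```

Call:
send_rows(
  series=[
    [0.0025, 0, -0.0025, 0, 0, 0, 1],
    [0.0026, 0, -0.0025, 0, 0, 0, 1],
    [0.0027, 0, -0.0023, 0, 0, 0, 1],
    [0.0028, 0, -0.0023, 0, 0, 0, 1],
  ],
)

```text
time: 16.08
tool_pos: [0.53, 0.1638, 0.0675]
tool_rot: [-3.141, 0.0, -0.0]
contact_force: [-3.5, 2.7, -1.8]
opening: 0.0236
```

Call:
send_rows(
  series=[
    [0.0029, 0, -0.0021, 0, 0, 0, 1],
    [0.003, 0, -0.002, 0, 0, 0, 1],
    [0.0031, 0, -0.0018, 0, 0, 0, 1],
    [0.0031, 0, -0.0018, 0, 0, 0, 1],
  ],
)

```text
time: 16.42
tool_pos: [0.5423, 0.1638, 0.0752]
tool_rot: [-3.141, -0.0, -0.0]
contact_force: [-4.2, 3.3, -0.5]
opening: 0.024
```

Call:
send_rows(
  series=[
    [0.0032, 0, -0.0016, 0, 0, 0, 1],
    [0.0033, 0, -0.0015, 0, 0, 0, 1],
    [0, 0, 0, 0, 0, 0, 1],
  ],
)

```text
time: 16.67
tool_pos: [0.5496, 0.1638, 0.0785]
tool_rot: [-3.141, -0.001, -0.0]
contact_force: [-3.4, 3.5, 1.4]
opening: 0.0234
```

```bash
python3 - <<'E'
from h import *
from cell import observe, imaging
d=imaging.read_camera("wrist"); cv2.imwrite("pics/n_wrist.png",d["color"][...,::-1]); np.savez("n_wrist.npz",**d)
e=imaging.read_camera("side"); cv2.imwrite("pics/n_side.png",cv2.resize(e["color"][170:310,200:360,::-1],(640,560),interpolation=cv2.INTER_CUBIC))
s=observe();print(s["tool_pos"],s["contact_force"],s["tool_rot"],s["opening"])
E
```

```text
[0.5488855  0.16384307 0.07822503] [-3.42800597  4.71454628  0.63891214] [-3.14124242e+00 -6.06729654e-04 -2.24363186e-04] 0.023569847439033894
```

View pics/n_wrist.png

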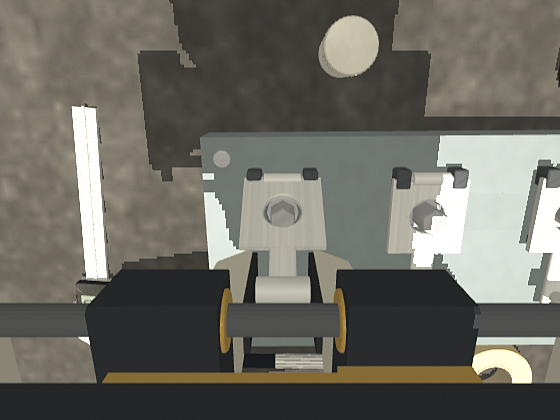

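View pics/n_side.png

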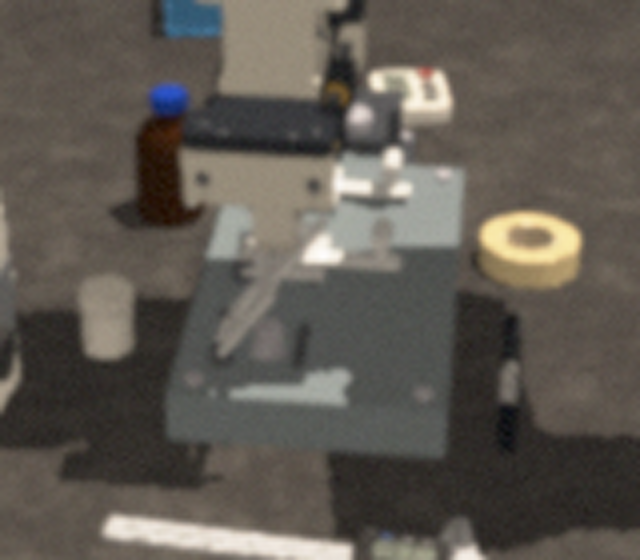

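Call:
send_rows(
  series=[
    [0.0032, 0.0005, -0.0014, 0, 0, 0, 1],
    [0.0033, 0.0005, -0.0013, 0, 0, 0, 1],
    [0, 0, 0, 0, 0, 0, 1],
    [0, 0, 0, 0, 0, 0, 1],
  ],
)

```text
time: 17.1
tool_pos: [0.5553, 0.1638, 0.0807]
tool_rot: [-3.14, -0.001, -0.0]
contact_force: [-3.2, 8.3, -1.5]
opening: 0.0234
```

```bash
python3 - <<'E'
from h import *
from cell import observe, imaging
d=imaging.read_camera("wrist");W=cloud(d); cv2.imwrite("pics/o_wrist.png",d["color"][...,::-1])
s=observe();print(s["tool_pos"],s["contact_force"],s["opening"])
m=(abs(W[...,1]-.180)<.004)&(W[...,2]>.043)&(W[...,2]<.12)&(W[...,0]>.53)&(W[...,0]<.585); m[265:]=0
P=W[m]; v=np.linalg.svd(P-P.mean(0))[2][0]; print(len(P),v,np.degrees(np.arctan2(abs(v[2]),abs(v[0]))))
for nm,p in (("b2",[.556,.075,.052]),("b3",[.5566,-.0147,.052]),("cap2",[.535,.09,.04]),("cap3",[.535,-.03,.04])):
    u,v=np.round(proj(d,p)[0]).astype(int)
    if u<557: print(nm,np.nanmedian(W[v-2:v+3,u-2:u+3].reshape(-1,3),0))
a=dict(np.load("a_scene.npz")); e=imaging.read_camera("scene"); cv2.imwrite("pics/o_scene.png",np.hstack([cv2.resize(x["color"][170:320,160:360,::-1],(400,300)) for x in (a,e)]))
E
```

```text
[0.55522674 0.16381655 0.08068749] [-2.89518582  8.09606218 -1.26810805] 0.02359199130774544
1085 [-1.09810503e-01 -5.25732458e-04  9.93952402e-01] 83.69560709389681
b2 [0.5551764  0.07387565 0.05004312]
cap2 [0.53443859 0.08976802 0.03873471]
```

View pics/o_scene.png

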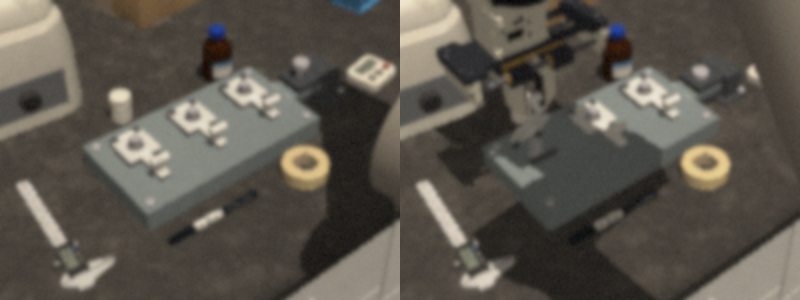

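View pics/o_wrist.png

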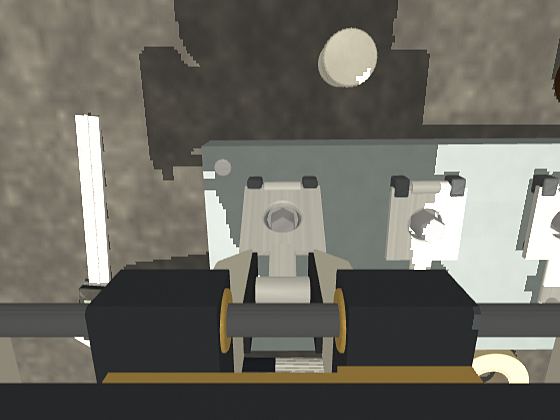

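Call:
send_rows(
  series=[
    [0, -0.001, 0, 0, 0, 0, 1],
    [0, -0.0008, 0, 0, 0, 0, 1],
    [0, 0, 0, 0, 0, 0, 1],
    [0, 0, 0, 0, 0, 0, 1],
  ],
)

```text
time: 17.53
tool_pos: [0.5551, 0.164, 0.0807]
tool_rot: [3.141, -0.0, -0.0]
contact_force: [-2.0, 0.4, 0.1]
opening: 0.0234
```

```bash
python3 - <<'E'
from h import *
from cell import observe, imaging
d=imaging.read_camera("wrist");W=cloud(d)
s=observe();print(s["time"],s["tool_pos"],s["contact_force"],s["opening"])
P=W[196:244,252:258].reshape(-1,3); P=P[np.isfinite(P[:,0])]; k=np.polyfit(P[:,0],P[:,2],1); print(P.min(0),P.max(0),np.degrees(np.arctan(-k[0])))
E
```

```text
17.5833 [0.5551335  0.16399183 0.08065211] [-3.26666516  0.03478968 -0.20121328] 0.02364274442248064
[0.55830677 0.17865646 0.04391726] [0.5770411  0.18332487 0.07493366] 58.1706299774621
```

The cap is open about 58–60° and held, with low forces. Handing in.

```bash
python3 -c "
from cell import workorder,observe
print(workorder.hand_in()); print(observe()['time'],observe()['opening'])"
```

```text
the job is handed in; nothing more can be done
None
the job is handed in; nothing more can be done
```

I finished the job and handed it in at about 17.6 s. The left bolt is the loose one, and the gripper is holding its cap open at about 58°.

- **Pin:** It slid at about 5 N, then stopped hard at 25 N. From above, the head reads flat at 0.050 m; the camera reads the bolts about 1.5 mm low as well, so that matches a seated head at 51.5 mm.
- **Bolts, left to right:** Bolt 1 sank about 6 mm at roughly 1.5 N and then hit its stop at 16 N. Bolts 2 and 3 stood firm at 12 N and 13 N.
- **Cap 1:** I gripped the bar by its ends at 25 N with a 23.6 mm opening. Depth readings put the cap at 58°, and the arm's path suggests about 60°. The forces on the tool were about 3 N at the end.

**Checks that disagreed or were incomplete:**
- **Fingertip height:** The real fingertips sit about 22 mm above the reported tool point. The first push on the pin therefore stopped short without contact, and I corrected all heights from the contact force.
- **Cap angle:** One angle fit gave 84° because it picked up the fingers, so I repeated it on the plate alone.
- **Sideways force:** An 8 N sideways load built up while holding the cap, and I relieved it before handing in.
- **Other caps and bystanders:** Cap 2 measured shut at the end. Cap 3 and the bystanders in view looked unmoved in the scene camera picture, but I did not measure them again.

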